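# Size the spacer rings in the tapered gauge and stack the good ones

### The arm

A 6-joint arm with a two-finger parallel gripper is mounted at the origin on the work surface. World frame = base frame: x ahead of the robot, y to its left, z up, the work surface at z = 0. Lengths are in m, angles in rad, forces in N, time in s.
With the tool pointing down it reaches from about 0.275 to 0.875 m from the base axis. Payload 12.5 kg.
Tool frame: the origin (TCP) lies on the centre line of the jaws, within the pads' length; the fingertips stand r.finger_overhang ahead of it and the grasp point (between the pads) lies 3 mm ahead of it (r.finger_overhang is the distance from the TCP to the fingertips, in m); z points along the fingers, y is the direction in which the jaws open and shut (so a half turn about z gives the same grasp; the last joint's range is limited). The gripper opens to 85 mm and grips with 20 to 120 N. Pads are 22 mm wide; open, the fingers measure 114 mm over their backs; the gripper's body (76 mm by 85 mm) begins 54 mm behind the grasp point. The pads swing forward as they close: fully open they stand 13 mm farther back than shut.
Start: joints at [1.022, 0.351, 1.652, -0, 1.139, -0.085], TCP at [0.246, 0.492, 0.215] pointing down, gripper open.
Joint ranges: [-2.75, 2.75], [-0.79, 2.1], [0.01, 2.65], [-1.57, 4.71], [0.07, 3.14], [-2.87, 2.87]. Speed limits (rad/s): [2.22, 2.22, 2.79, 3.14, 3.14, 3.14].

### API

Orientations are given as a unit quaternion [x, y, z, w].
In Python, from cell import r, optics gives the robot as it stands. The module is installed in compiled form; this text tells all that it offers. Calls block until the motion is done:
- r.move_to(position, orientation): joint-space move of the TCP to a pose.
- r.move_linear(position, rot=None, vel=0.15): straight line of the TCP; rot=None keeps the orientation; vel is the mean speed in m/s.
- r.set_joints(angles): joint-space move.
- r.set_gripper(opening, squeeze=None): opening from 0.0 (shut) to 1.0 (fully open); squeeze is the grip in N (None keeps the last); returns when the fingers have stopped.
- r.sleep(seconds).
- r.inverse_kinematics(position, orientation): joint angles nearest the present ones, or None.
- optics.get_image(name): name is "scene" or "side" or "wrist"; returns a dict with "pixels" (400x640x3 uint8, red, green, blue), "depth" (400x640 float32, m along the optical axis (not along the pixel's ray), 0 where there is no reading), "fx", "fy", "cx", "cy" (pixels), "camera_from_world" (4x4, takes a point from world to camera coordinates); the wrist camera has in their place "mount" (4x4, takes a point from camera to tool coordinates, whose origin is the TCP and whose axes are the flange's). Camera axes: x right, y down, z forward; pixel columns grow to the right and rows downward; lengths in m; the calibration is good to about 2 mm. A picture is of the moment at which its call begins: read the wrist's pose just before it.
A pose or a line that the arm cannot do raises r.PlanningError and nothing moves.
- r.hand_in(): hands the job in, once; it reports no verdict.
Readings, each from a call of its own:
- r.current_t(): time.
- r.current_q(): joint angles.
- r.current_qvel(): joint speeds.
- r.current_effort(): joint torques, N m.
- r.current_tool_pos(): TCP position.
- r.current_ee_rot(): TCP orientation.
- r.current_contact_force(): force on the tool from outside, world axes, zero at the start.
- r.current_torque(): the same for the moment, N m.
- r.current_opening(): opening from 0.0 (shut) to 1.0 (fully open).
Only numpy, scipy, OpenCV 4.12 (cv2) and the standard library are available. Lean on these libraries where they do the work, as an engineer would, in place of code of your own. Each camera call takes 0.05 s, during which the arm holds its last target.

### The job

Size the loose spacer rings: set each one in the tapered gauge slot and slide it towards the narrow end until it wedges, smallest first, so that all the rings stand wedged in the gauge together and where each one stops can be read against the pointer. Rings that ran past the pointer towards the narrow end are undersize: put them in the open tray, and thread all the others down the upright post, largest at the bottom and smallest on top, each fully home. Leave everything else on the bench where it is.

Things in the scene. Friction and masses are not known exactly. Their poses are not given: they have to be found in the camera images.
- ring_a_mid (a point): plain aluminium spacer ring the smallest 26 mm outer diameter, bore 19, height 18, edges broken 1 mm; stands flat with its bore upright, loose on the bench. The point is its centre, 9 above its underside; z is the bore axis. May be absent
- ring_b_mid (a point): plain aluminium spacer ring 30 mm outer diameter, bore 19, height 18, edges broken 1 mm; stands flat with its bore upright, loose on the bench. The point is its centre, 9 above its underside; z is the bore axis. May be absent
- ring_c_mid (a point): plain aluminium spacer ring 34 mm outer diameter, bore 19, height 18, edges broken 1 mm; stands flat with its bore upright, loose on the bench. The point is its centre, 9 above its underside; z is the bore axis. May be absent
- ring_d_mid (a point): plain aluminium spacer ring 38 mm outer diameter, bore 19, height 18, edges broken 1 mm; stands flat with its bore upright, loose on the bench. The point is its centre, 9 above its underside; z is the bore axis. May be absent
- ring_e_mid (a point): plain aluminium spacer ring the largest 42 mm outer diameter, bore 19, height 18, edges broken 1 mm; stands flat with its bore upright, loose on the bench. The point is its centre, 9 above its underside; z is the bore axis. May be absent
- gauge: low steel gauge fixed to the bench, 285 long, with a straight tapered slot between two walls, open above and at both ends. Origin on the bench under the slot's centre line where the slot is 34 wide; x along the slot to the narrow end, y across, z up. Slot floor z = 6, wall tops z = 13, walls 12 thick. Slot width at x mm is 34 - x*4/42, from x = -165 to +120. Slab from y = -40 to +58
- slot_entry (a point): point on the floor on the centre line of the slot near its wide end, at x = -145 in the gauge's frame, slot 47.8 wide there; axes as the gauge. A ring of outer diameter d wedges with its centre at gauge x = (34 - d)*10.5, i.e. 26, 30, 34, 38, 42 wedge at +84, +42, 0, -42, -84, or up to 6 further. Neighbouring sizes stand 2 to 14 apart there, so a smaller ring cannot get by a larger one
- pointer: black arrow-shaped limit pointer, 8 wide, 6 thick, fixed on the gauge's ledge (gauge y about 49, on the slab's top z = 6), pointing across at the slot. Its x in the gauge's frame is the size limit, about half-way between two sizes' stops. Origin at its underside centre. A round steel screw head, 15 across, on the same ledge is not the pointer and means nothing
- stand: fixed upright steel post, 14 thick, on a round base disc 84 across and 8 thick. Origin on the bench on the post's axis; base top at z = 8, the post's top at z = 84, tapering to 7 thick over the last 7. Four rings stack to z = 80.
- tray: open white plastic tray fixed to the bench, 130 (its x) x 110 (its y) x 25 high outside, walls and floor 4 thick. Origin at the underside centre.
- marker: bystander, loose, not part of the job: felt pen lying on the bench, 130 long, 13 thick; origin at its underside centre
- dish: bystander, loose, not part of the job: flat round lidded culture dish, 64 across, 15 high; origin at its underside centre
- objective: bystander, loose, not part of the job: steel microscope objective standing upright, 26 across, 45 high; origin at its underside centre
- eyepiece: bystander, loose, not part of the job: black microscope eyepiece standing upright, 34 across, 42 high; origin at its underside centre
- driver: bystander, loose, not part of the job: screwdriver 160 long lying on the bench
Mind the look-alikes: they are no part of the job. What is shaped like the tray but blue, brown or green is not meant.

How it is judged:
On the way:
1. all the rings present stand wedged in the gauge slot at the same time, flat on its floor (x of ring_a_mid in the frame of gauge between 0.077 and 0.099 m and y of ring_a_mid in the frame of gauge between -0.004 and 0.004 m and z of ring_a_mid in the frame of gauge between 0.012 and 0.018 m and angle between each of ring_a_mid, ring_b_mid, ring_c_mid, ring_d_mid, ring_e_mid's own z axis and vertical below 0.1 rad and x of ring_b_mid in the frame of gauge between 0.035 and 0.057 m and y of ring_b_mid in the frame of gauge between -0.004 and 0.004 m and z of ring_b_mid in the frame of gauge between 0.012 and 0.018 m and x of ring_c_mid in the frame of gauge between -0.007 and 0.015 m and y of ring_c_mid in the frame of gauge between -0.004 and 0.004 m and z of ring_c_mid in the frame of gauge between 0.012 and 0.018 m and x of ring_d_mid in the frame of gauge between -0.049 and -0.027 m and y of ring_d_mid in the frame of gauge between -0.004 and 0.004 m and z of ring_d_mid in the frame of gauge between 0.012 and 0.018 m and x of ring_e_mid in the frame of gauge between -0.091 and -0.069 m and y of ring_e_mid in the frame of gauge between -0.004 and 0.004 m and z of ring_e_mid in the frame of gauge between 0.012 and 0.018 m), for 0.3 s.
At the end, for the whole second after the job is handed in: Rings that stopped past the pointer lie in the tray; the others are on the post, upright (0.1 rad), within 6 mm of its axis, resting on the base or the ring below (4 mm), larger below smaller; all at rest. (Wedged: 7 mm before to 15 mm past the nominal stop.) (x of ring_a_mid in the frame of tray between -0.057 and 0.057 m and y of ring_a_mid in the frame of tray between -0.047 and 0.047 m and z of ring_a_mid in the frame of tray between -0.002 and 0.026 m and ((x of pointer in the frame of gauge above 0.042 m and horizontal distance between ring_b_mid and stand below 0.006 m and angle between ring_b_mid's own z axis and vertical below 0.1 rad and (z of ring_b_mid in the frame of stand between 0.013 and 0.021 m or z of ring_b_mid in the frame of stand between 0.031 and 0.039 m or z of ring_b_mid in the frame of stand between 0.049 and 0.057 m or z of ring_b_mid in the frame of stand between 0.067 and 0.075 m) and z of each of ring_c_mid, ring_d_mid, ring_e_mid in the frame of ring_b_mid below -0.012 m) or (x of pointer in the frame of gauge below 0.042 m and x of ring_b_mid in the frame of tray between -0.057 and 0.057 m and y of ring_b_mid in the frame of tray between -0.047 and 0.047 m and z of ring_b_mid in the frame of tray between -0.002 and 0.026 m)) and horizontal distance between each of ring_c_mid, ring_d_mid, ring_e_mid and stand below 0.006 m and angle between each of ring_c_mid, ring_d_mid, ring_e_mid's own z axis and vertical below 0.1 rad and (z of ring_c_mid in the frame of stand between 0.013 and 0.021 m or z of ring_c_mid in the frame of stand between 0.031 and 0.039 m or z of ring_c_mid in the frame of stand between 0.049 and 0.057 m or z of ring_c_mid in the frame of stand between 0.067 and 0.075 m) and (z of ring_d_mid in the frame of stand between 0.013 and 0.021 m or z of ring_d_mid in the frame of stand between 0.031 and 0.039 m or z of ring_d_mid in the frame of stand between 0.049 and 0.057 m or z of ring_d_mid in the frame of stand between 0.067 and 0.075 m) and (z of ring_e_mid in the frame of stand between 0.013 and 0.021 m or z of ring_e_mid in the frame of stand between 0.031 and 0.039 m or z of ring_e_mid in the frame of stand between 0.049 and 0.057 m or z of ring_e_mid in the frame of stand between 0.067 and 0.075 m) and z of ring_e_mid in the frame of ring_d_mid below -0.012 m and z of each of ring_d_mid, ring_e_mid in the frame of ring_c_mid below -0.012 m and linear speed of each of ring_a, ring_b, ring_c, ring_d, ring_e below 0.02 m/s); the robot touches nothing.
It fails at once if a bystander is pushed aside (more than 40 mm) (distance of any of marker, dish, objective, eyepiece, driver from where it was at the start of the episode above 0.04 m).
Of ring_a, ring_b, ring_c, ring_d, ring_e only 3 to 5 are there at a start; the rules pass over those that are not, and their reading is None.
At some moment in a run one of ring_a, ring_b, ring_c, ring_d, ring_e may be knocked a few centimetres aside while the robot is not near it.
It also fails if it takes over 210 s, if anything falls off the work surface, if the arm or the gripper's body presses on something with over 40 N, if the wrist force passes 120 N, or if a joint passes its speed limit or range.

## Working session

There is one attempt and no reset: what is moved stays moved. The work goes in short steps, each a Python script; the robot and the scene stay as the last script left them, time stands still between calls to the robot, and variables do not carry over. Pictures are saved under pics/ and viewed, and the job is handed in when it is done.

```bash
ls; mkdir -p pics
python3 - <<'E'
from cell import r, optics
import cv2, numpy as np, pickle
print(r.current_t(), r.current_tool_pos(), r.current_ee_rot(), r.finger_overhang, r.current_opening())
for n in ["scene","side","wrist"]:
    d=optics.get_image(n)
    cv2.imwrite(f"pics/{n}0.png", d["pixels"][:,:,::-1])
    pickle.dump(d,open(f"pics/{n}0.pkl","wb"))
    print(n,d["fx"],d["fy"],d["cx"],d["cy"]); print(np.round(d.get("camera_from_world",d.get("mount")),4).tolist())
E
```

```text
pics
0.0 [0.2458186  0.49161054 0.21456046] [ 2.29844379e-01  9.73227219e-01 -5.51347582e-04 -1.93169950e-04] 0.022 0.9970121351662441
scene 375.66645188605145 375.66645188605145 324.17544739581876 199.935756501056
[[-0.6105, 0.792, 0.0003, 0.3806], [0.4433, 0.3421, -0.8285, -0.1506], [-0.6563, -0.5057, -0.5599, 1.5416], [0.0, 0.0, 0.0, 1.0]]
side 452.29258390816534 452.29258390816534 321.078500731624 196.75337669458622
[[-0.7557, -0.6548, 0.0077, 0.2857], [-0.337, 0.3788, -0.8619, 0.2571], [0.5615, -0.654, -0.5069, 1.0023], [0.0, 0.0, 0.0, 1.0]]
wrist 304.8062995142493 304.8062995142493 317.27457294192624 200.4515948173071
[[-0.0005, -0.946, -0.324, 0.0827], [1.0, -0.0007, 0.0006, -0.0011], [-0.0008, -0.324, 0.946, -0.1591], [0.0, 0.0, 0.0, 1.0]]
```

View pics/scene0.png

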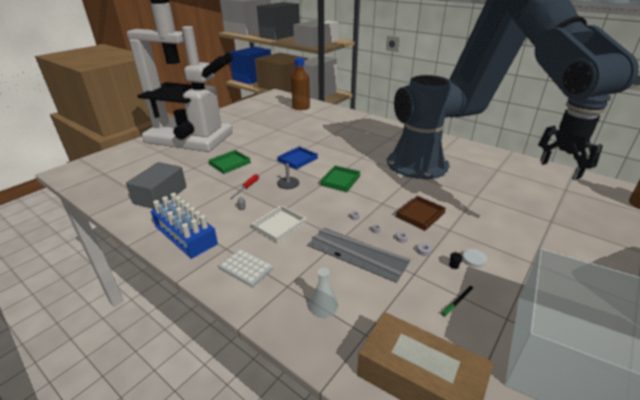

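View pics/side0.png

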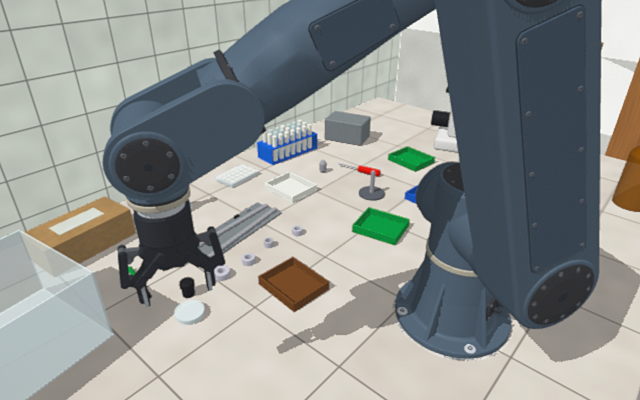

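View pics/wrist0.png

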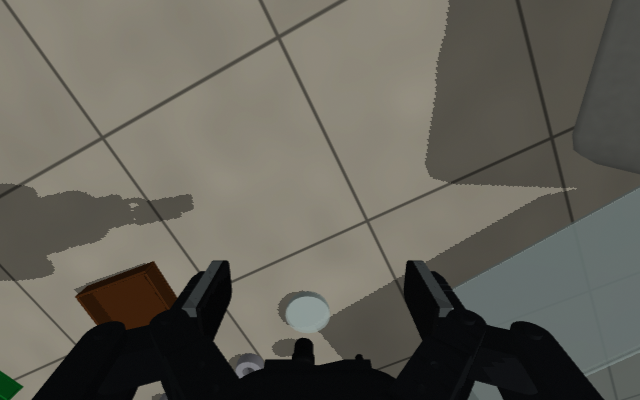

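The scene view shows 4 rings at about (355,215), (376,229), (401,237) and (424,248). The gauge runs from (312,240) to (405,268), with the black pointer near (338,255). The post is at (288,180) and the white tray at (278,222). Next I'll turn these into rough world positions.

```bash
cat > H.py <<'E'
import numpy as np, cv2, pickle
from scipy.spatial.transform import Rotation as R
def cloud(d,T=None):
    """world xyz per pixel. T world_from_camera"""
    if T is None: T=np.linalg.inv(d["camera_from_world"])
    z=d["depth"]; v,u=np.mgrid[0:z.shape[0],0:z.shape[1]]
    P=np.stack([(u-d["cx"])/d["fx"]*z,(v-d["cy"])/d["fy"]*z,z],-1)
    return P@T[:3,:3].T+T[:3,3]
def wristT(pos,q,mount):
    T=np.eye(4);T[:3,:3]=R.from_quat(q).as_matrix();T[:3,3]=pos
    return T@mount
def down(yaw):
    """tool z down; jaw axis (tool y) at world angle yaw"""
    c,s=np.cos(yaw),np.sin(yaw)
    y=np.array([c,s,0]);z=np.array([0,0,-1.]);x=np.cross(y,z)
    return R.from_matrix(np.stack([x,y,z],1)).as_quat()
E
python3 - <<'E'
from H import *
d=pickle.load(open("pics/scene0.pkl","rb")); P=cloud(d)
for n,(u,v) in dict(r1=(355,214),r2=(376,227),r3=(402,235),r4=(424,246),gL=(314,240),gR=(403,270),ptr=(338,255),post=(288,168),base=(280,183),tray=(278,222),obj=(241,203),eye=(456,258),dish=(474,256),pen=(458,298),drv=(250,182),flask=(322,290)).items(): print(n,np.round(P[v,u],3))
d=pickle.load(open("pics/side0.pkl","rb")); P=cloud(d)
for n,(u,v) in dict(r1=(298,229),r2=(268,241),r3=(248,258),r4=(222,270),base=(362,193),eye=(187,282)).items(): print(n,np.round(P[v,u],3))
for n in("scene","side"):
    im=cv2.imread(f"pics/{n}0.png"); c=im[130:320,180:500] if n=="scene" else im[110:330,100:420]
    cv2.imwrite(f"pics/{n}0c.png",cv2.resize(c,None,fx=2.5,fy=2.5,interpolation=cv2.INTER_CUBIC))
E
```

```text
r1 [ 0.455 -0.001  0.005]
r2 [0.475 0.091 0.008]
r3 [0.459 0.174 0.006]
r4 [0.473 0.252 0.013]
gL [ 0.643 -0.023  0.008]
gR [0.591 0.247 0.006]
ptr [0.655 0.074 0.01 ]
post [ 0.44  -0.308  0.067]
base [ 0.467 -0.328  0.009]
tray [ 0.642 -0.173  0.005]
obj [ 0.662 -0.32   0.028]
eye [0.497 0.352 0.04 ]
dish [0.428 0.383 0.014]
pen [0.6   0.404 0.01 ]
drv [ 0.542 -0.407  0.019]
flask [0.832 0.155 0.074]
r1 [ 0.47  -0.007  0.007]
r2 [0.49  0.089 0.008]
r3 [0.478 0.17  0.004]
r4 [0.488 0.246 0.007]
base [ 0.454 -0.286  0.009]
eye [0.475 0.35  0.044]
```

View pics/scene0c.png

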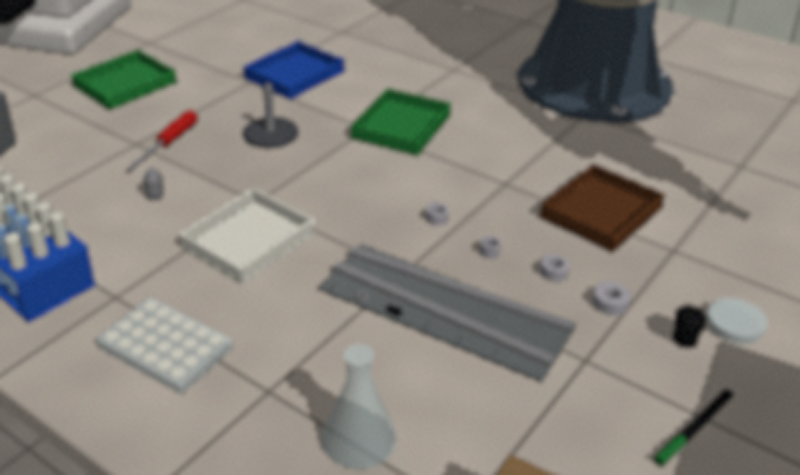

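View pics/side0c.png

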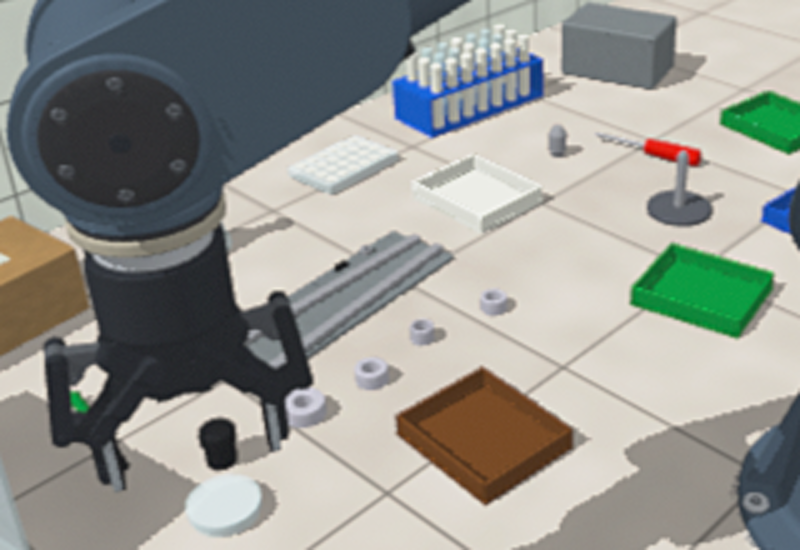

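```bash
cat >> H.py <<'E'
def wshot(r,optics,name):
    pos=np.array(r.current_tool_pos());q=np.array(r.current_ee_rot())
    d=optics.get_image("wrist"); d["T"]=wristT(pos,q,d["mount"])
    cv2.imwrite(f"pics/{name}.png",d["pixels"][:,:,::-1]); pickle.dump(d,open(f"pics/{name}.pkl","wb"))
    return d
E
python3 - <<'E'
from cell import r, optics
from H import *
r.move_to([0.60,0.10,0.30],down(np.pi/2)); print(r.current_t(),r.current_q(),r.current_tool_pos())
wshot(r,optics,"w1")
r.move_to([0.60,-0.20,0.30],down(np.pi/2)); print(r.current_t(),r.current_q(),r.current_tool_pos())
wshot(r,optics,"w2")
E
```

```text
2.0833 [ 8.97956056e-02  3.91338309e-01  1.38262076e+00  1.85197171e-04
  1.36793837e+00 -1.48167304e+00] [0.59974965 0.1007394  0.29986288]
3.2833 [-3.93509521e-01  4.39238899e-01  1.31183834e+00  3.40136622e-04
  1.39044154e+00 -1.96545928e+00] [ 0.60031675 -0.19877952  0.30010282]
```

View pics/w1.png

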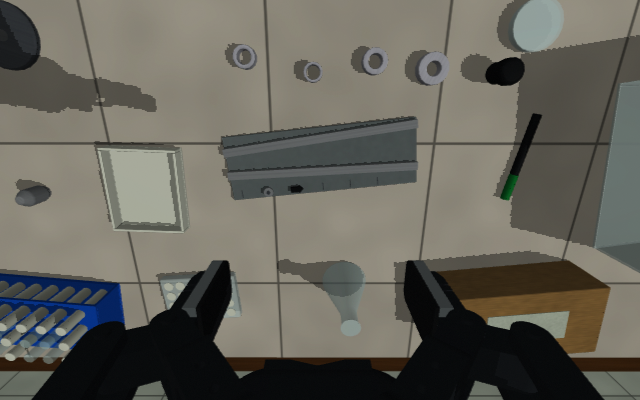

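View pics/w2.png

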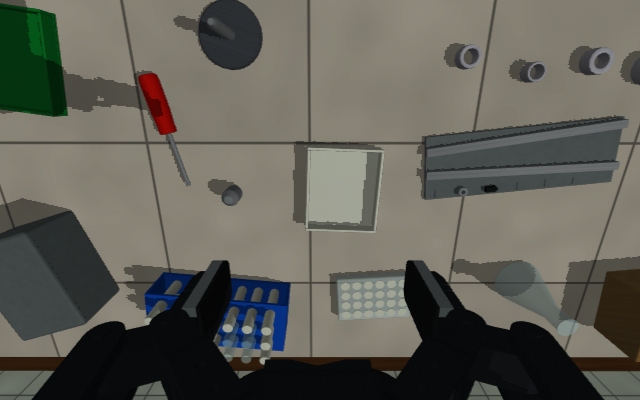

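The wrist view w1 shows rings at (243,56), (312,71), (374,61) and (432,68). The gauge spans (225,165) to (415,150), wide end right (+y). The arrow pointer is at (295,188) and the round screw head at (267,190). In w2 the white tray is at (342,188), the stand base at (230,33) and the objective at (231,195). Now I'll measure these.

Run:
```python
from H import *
d=pickle.load(open("pics/w1.pkl","rb")); P=cloud(d,d["T"])
im=cv2.imread("pics/w1.png")
cv2.imwrite("pics/w1c.png",cv2.resize(im[35:210,210:470],None,fx=3,fy=3,interpolation=cv2.INTER_CUBIC))
print("bench z",np.round([P[v,u,2] for u,v in((300,105),(430,230),(200,250),(470,120))],4))
for u,v in((243,56),(312,71),(374,61),(432,68)):
    w=P[v-22:v+23,u-22:u+23].reshape(-1,3); c=np.median(w,0)
    m=w[w[:,2]>0.0135]
    ct,rad=cv2.minEnclosingCircle(m[:,:2].astype(np.float32))
    (a,b),(h1,h2),an=cv2.minAreaRect(m[:,:2].astype(np.float32))
    print((u,v),len(m),"zmax",round(m[:,2].max(),4),"c",np.round(ct,4),"D",round(2*rad,4),"rect",round(a,4),round(b,4),round(h1,4),round(h2,4), "area D(with bore)",)
# gauge heights
g=P[110:205,215:425].reshape(-1,3)
print(np.histogram(g[:,2],bins=np.arange(-.004,.026,.002)))
```

```text
bench z [-0.0009  0.0017 -0.0002  0.0019]
(243, 56) 287 zmax 0.459 c [0.4872 0.0448] D 0.1241 rect 0.4824 0.0464 0.1226 0.0292 area D(with bore)
(312, 71) 163 zmax 0.459 c [0.4952 0.0947] D 0.0438 rect 0.4935 0.092 0.025 0.0413 area D(with bore)
(374, 61) 403 zmax 0.459 c [0.4897 0.1448] D 0.1057 rect 0.4951 0.1494 0.0325 0.1039 area D(with bore)
(432, 68) 681 zmax 0.459 c [0.4958 0.1868] D 0.18 rect 0.4876 0.1861 0.0409 0.1782 area D(with bore)
(array([  18, 2551, 4867,  221, 2895, 5586,  310,  317, 2390,  714,    5,
          0,    0,    0]), array([-0.004, -0.002,  0.   ,  0.002,  0.004,  0.006,  0.008,  0.01 ,
        0.012,  0.014,  0.016,  0.018,  0.02 ,  0.022,  0.024]))
```

View pics/w1c.png

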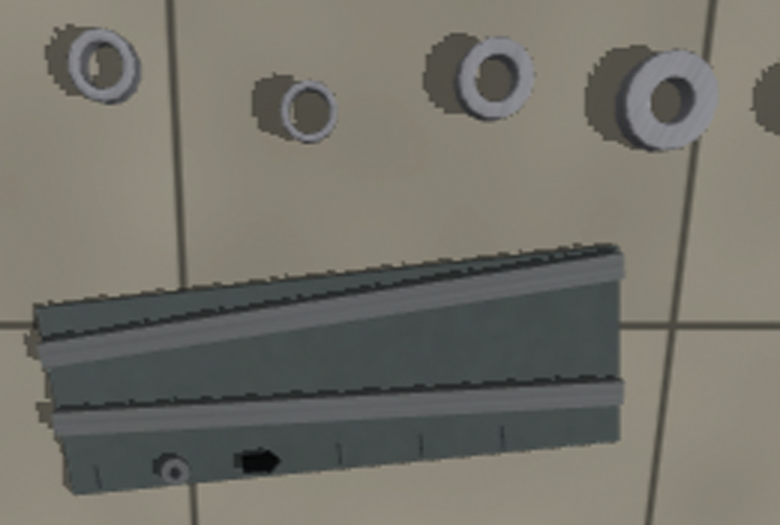

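```bash
cat > meas.py <<'E'
from H import *
import sys
def rings(P,cands):
    out=[]
    for x,y in cands:
        m=(np.hypot(P[...,0]-x,P[...,1]-y)<0.032)&(P[...,2]>0.0145)&(P[...,2]<0.024)
        p=P[m]; c,rd=cv2.minEnclosingCircle(p[:,:2].astype(np.float32))
        (a,b),(h1,h2),an=cv2.minAreaRect(p[:,:2].astype(np.float32))
        print("ring",np.round(c,4),"D",round(2*rd,4),"rect",round(a,4),round(b,4),round(h1,4),round(h2,4),"z",round(np.median(p[:,2]),4),len(p))
def gauge(P,box=((0.52,0.74),(-0.08,0.28)),zo=0.0):
    x,y,z=P[...,0],P[...,1],P[...,2]-zo
    B=(x>box[0][0])&(x<box[0][1])&(y>box[1][0])&(y<box[1][1])
    w=P[B&(z>0.0115)&(z<0.0165)][:,:2]
    # two lines x=a+b*y : split iteratively
    mid=np.median(w[:,0])
    L=[np.polyfit(w[:,1],w[:,0],1)]
    s=w[:,0]>np.polyval(L[0],w[:,1])
    for _ in range(10):
        L=[np.polyfit(w[k,1],w[k,0],1) for k in(~s,s)]
        s=np.abs(w[:,0]-np.polyval(L[1],w[:,1]))<np.abs(w[:,0]-np.polyval(L[0],w[:,1]))
    for k,l in zip((~s,s),L): print(" wall",np.round(l,5),"rms",np.std(w[k,0]-np.polyval(l,w[k,1])).round(4),k.sum(),"y",w[k,1].min().round(4),w[k,1].max().round(4))
    a=[np.arctan(l[0]) for l in L]; am=np.mean(a)
    ax=-np.array([np.sin(am),np.cos(am)])   # gauge x axis in world
    ay=np.array([-ax[1],ax[0]])
    # origin along centre line: wall-centre separation = 46 mm at x=0
    yy=np.linspace(w[:,1].min(),w[:,1].max(),50); 
    c=np.stack([(np.polyval(L[0],yy)+np.polyval(L[1],yy))/2,yy],1)
    sep=np.polyval(L[1],yy)-np.polyval(L[0],yy)
    y0=np.interp(0.046,np.sort(sep),yy[np.argsort(sep)]) 
    o_sep=np.array([np.interp(y0,yy,c[:,0]),y0])
    t=w@ax; print(" taper deg",np.degrees(a[0]-a[1]),"(5.46 nominal) length",t.max()-t.min())
    te=(np.percentile(t,99.9)+np.percentile(t,.1))/2+0.0225
    o=o_sep+ax*(te-o_sep@ax)
    print(" axis",ax,"yaw",np.arctan2(ax[1],ax[0]),"o by taper",o_sep.round(4),"o by ends",o.round(4))
    return o,ax,ay,B
E
python3 - <<'E'
from meas import *
for n in("w1","w2"):
    d=pickle.load(open(f"pics/{n}.pkl","rb")); P=cloud(d,d["T"])
    print(n); rings(P,[(0.468,-0.005),(0.485,0.092),(0.47,0.172),(0.48,0.25)][:4 if n=="w1" else 3])
    o,ax,ay,B=gauge(P)
    dark=B&(d["pixels"].max(-1)<25)&(P[...,2]>0.009)&(P[...,2]<0.016)
    q=P[dark][:,:2]-o; qg=np.stack([q@ax,q@ay],1); qg=qg[qg[:,1]>0.035]
    print("pointer gauge x",qg[:,0].min().round(4),qg[:,0].max().round(4),"y",qg[:,1].min().round(4),qg[:,1].max().round(4),len(qg), "mean",qg.mean(0))
E
```

```text
w1
ring [0.4671 0.0022] D 0.0303 rect 0.4668 0.0028 0.0286 0.0289 z 0.0178 273
ring [0.4858 0.0936] D 0.0259 rect 0.4855 0.0939 0.0235 0.0242 z 0.018 148
ring [0.4722 0.1762] D 0.0339 rect 0.4721 0.1763 0.0324 0.0329 z 0.0181 387
ring [0.4813 0.2542] D 0.0421 rect 0.4817 0.2542 0.0406 0.041 z 0.0182 670
 wall [-0.15254  0.58995] rms 0.0036 1658 y -0.0397 0.2421
 wall [-0.07394  0.63187] rms 0.0077 1627 y -0.0354 0.2484
 taper deg -4.444253984969787 (5.46 nominal) length 0.2846498489156526
 axis [ 0.11235397 -0.99366825] yaw -1.458204617600397 o by taper [0.605 0.052] o by ends [0.6017 0.0818]
pointer gauge x 0.0108 0.0281 y 0.0425 0.0516 59 mean [0.0197692  0.04694539]
w2
ring [0.4672 0.0016] D 0.0298 rect 0.4673 0.0016 0.0289 0.0284 z 0.0181 285
ring [0.486  0.0927] D 0.0263 rect 0.4854 0.0926 0.0249 0.0248 z 0.0179 197
ring [0.4729 0.1753] D 0.0359 rect 0.4726 0.1756 0.0328 0.0341 z 0.018 457
 wall [-0.1525  0.59  ] rms 0.0036 1706 y -0.0401 0.2437
 wall [-0.0745   0.63208] rms 0.0078 1665 y -0.0353 0.2497
 taper deg -4.410000480692788 (5.46 nominal) length 0.2861925724064183
 axis [ 0.11260666 -0.99363964] yaw -1.4579503148010426 o by taper [0.6053 0.0502] o by ends [0.6017 0.0822]
pointer gauge x 0.0126 0.0296 y 0.0423 0.0518 62 mean [0.02173898 0.04731993]
```

```bash
cat >> meas.py <<'E'
def fit_gauge(P,o0,ax0,zr=(0.0115,0.0165)):
    """refine: robust fit of pose (ox,oy,yaw) to wall-top pixels: |y| centre = 23-2x/42 mm, with ends"""
    from scipy.optimize import least_squares
    ay0=np.array([-ax0[1],ax0[0]])
    p=P.reshape(-1,3); m=(p[:,2]>zr[0])&(p[:,2]<zr[1])
    q=p[m][:,:2]; g=np.stack([(q-o0)@ax0,(q-o0)@ay0],1)
    m=(g[:,0]>-.18)&(g[:,0]<.135)&(np.abs(g[:,1])<0.042); q=q[m]
    def f(v):
        a=v[2]; X=np.array([np.cos(a),np.sin(a)]);Y=np.array([-X[1],X[0]])
        e=q-v[:2]; x=e@X;y=e@Y
        return np.abs(y)-(0.023-x*2/42)
    s=least_squares(f,[*o0,np.arctan2(ax0[1],ax0[0])],loss="soft_l1",f_scale=0.003,x_scale=[.01,.01,.05])
    a=s.x[2];X=np.array([np.cos(a),np.sin(a)]);Y=np.array([-X[1],X[0]])
    e=q-s.x[:2]; res=f(s.x); x=e@X; ok=np.abs(res)<0.008
    lo,hi=np.percentile(x[ok],[.2,99.8])
    print("gauge",s.x.round(4),"rms",res[ok].std().round(4),"ends",lo.round(4),hi.round(4),"n",len(q), "resid by side",[np.median(res[ok&((e@Y)*k>0)]).round(4) for k in(1,-1)])
    return s.x,X,Y
def pointer(d,P,v,X,Y):
    m=(d["pixels"].max(-1)<30)
    q=P[...,:2]-v[:2]; gx,gy=q@X,q@Y
    k=m&(np.abs(gx)<.11)&(gy>.036)&(gy<.058)&(P[...,2]>.0095)&(P[...,2]<.016)
    print("pointer x",gx[k].min().round(4),gx[k].max().round(4),"mean",gx[k].mean().round(4),"y",gy[k].min().round(4),gy[k].max().round(4),"z",np.median(P[...,2][k]).round(4),k.sum())
E
python3 - <<'E'
from meas import *
for n in("w1","w2"):
    d=pickle.load(open(f"pics/{n}.pkl","rb")); P=cloud(d,d["T"])
    v,X,Y=fit_gauge(P,np.array([0.602,0.082]),np.array([0.112,-0.9937]))
    pointer(d,P,v,X,Y)
    # tray
    m=(P[...,2]>.019)&(P[...,2]<.029)&(P[...,0]>.54)&(P[...,0]<.74)&(P[...,1]>-.28)&(P[...,1]<-.08)
    print("tray",cv2.minAreaRect(P[m][:,:2].astype(np.float32)))
    if n=="w2":
        D=np.hypot(P[...,0]-.455,P[...,1]+.305)<.09
        m=D&(P[...,2]>.004)&(P[...,2]<.012); print("base",cv2.minEnclosingCircle(P[m][:,:2].astype(np.float32)),m.sum())
        m=D&(P[...,2]>.076)&(P[...,2]<.09); print("top",P[m].mean(0),m.sum(),P[D][:,2].max())
        m=D&(P[...,2]>.03); print("post",P[m].mean(0),m.sum())
im=cv2.imread("pics/w2.png"); cv2.imwrite("pics/w2c.png",cv2.resize(im[0:80,190:270],None,fx=7,fy=7))
E
```

```text
gauge [ 0.6005  0.0832 -1.4664] rms 0.0036 ends -0.1624 0.1204 n 3182 resid by side [np.float64(-0.0001), np.float64(0.0)]
pointer x 0.012 0.0292 mean 0.0208 y 0.0441 0.0527 z 0.0122 59
tray ((0.6519337296485901, -0.1613338589668274), (0.1113673523068428, 0.13011138141155243), 87.88617706298828)
gauge [ 0.6007  0.0821 -1.4664] rms 0.0036 ends -0.1645 0.1197 n 3266 resid by side [np.float64(-0.0), np.float64(0.0)]
pointer x 0.0122 0.0292 mean 0.0213 y 0.0434 0.053 z 0.0122 60
tray ((0.6524730324745178, -0.1615142524242401), (0.11006560176610947, 0.13043637573719025), 87.88883209228516)
base ((0.44080567359924316, -0.3156471252441406), 0.04223768040537834) 3154
top [ 0.44152005 -0.31432426  0.08114136] 143 0.08528182671678658
post [ 0.44260031 -0.31262576  0.06690663] 305
```

View pics/w2c.png

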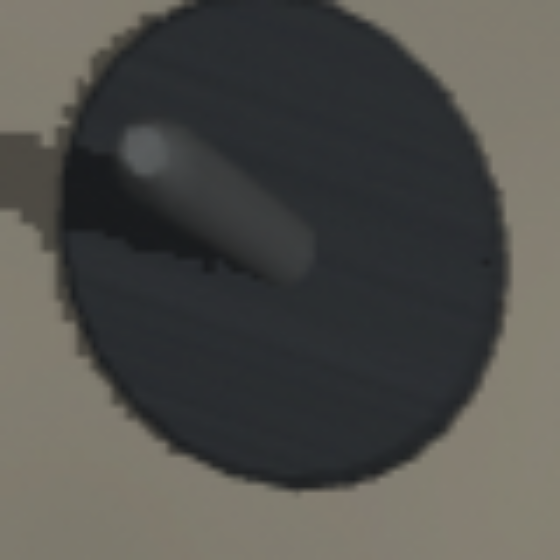

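The rings measure about 30, 26, 34 and 42 mm, so they are b, a, c and e, and d is absent. The black arrow's centre is at gauge x ≈ +21 mm, between c's stop (0) and b's (+42). That makes a and b undersize. Before reaching in I'll check fingertip reach against opening, and take an enlarged crop of the pointer and ledge.

Run:
```python
from cell import r, optics
from H import *
r.move_to([0.52,0.09,0.20],down(0.1044))
for op in (0.5,0.0):
    r.set_gripper(op,squeeze=40)
    d=wshot(r,optics,f"tip{int(op*10)}")
    P=cloud(d,d["mount"]); m=(np.abs(P[...,0])<.03)&(np.abs(P[...,1])<.07)&(P[...,2]<.06)&(d["depth"]>0)
    p=P[m]; print(op,r.current_opening(),"tip z max",np.percentile(p[:,2],[90,99,99.8]).round(4),"x",p[p[:,2]>p[:,2].max()-.01][:,0].min().round(4),p[p[:,2]>p[:,2].max()-.01][:,0].max().round(4),"y",p[:,1].min().round(4),p[:,1].max().round(4),r.current_t())
im=cv2.imread("pics/w1.png"); a=cv2.resize(im[170:205,225:345],None,fx=6,fy=6,interpolation=cv2.INTER_CUBIC)
cv2.imwrite("pics/ptr.png",a)
cv2.imwrite("pics/tips.png",np.hstack([cv2.imread(f"pics/tip{k}.png")[150:,120:520] for k in(5,0)]))
```

```text
0.5 0.49979809334882147 tip z max [-0.0562 -0.0267 -0.0216] x -0.0123 0.0104 y -0.0642 0.0638 5.575
0.0 0.001122925424979477 tip z max [-0.0634 -0.0284 -0.0227] x 0.0048 0.0104 y -0.0615 0.0621 6.1083
```

View pics/tips.png

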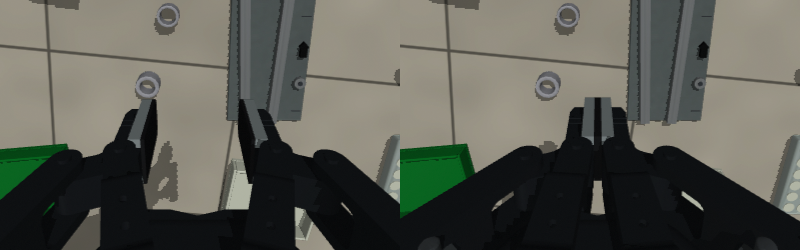

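View pics/ptr.png

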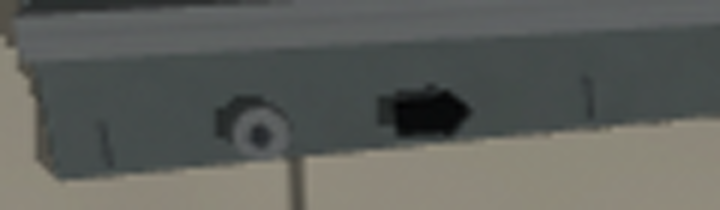

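The crop shows the black arrow at (295,188) with its shadow to the left. The silver disc with a hole at (267,190) is the screw head, so the arrow is the pointer. Depth gives no usable tip reading, so I'll triangulate the tip from the pad's front face.

Run:
```python
from H import *
d=pickle.load(open("pics/tip0.pkl","rb")); M=d["mount"]
for n,u,v in(("shut",317,247),("half",269,250),("half",368,249)):
    dd=pickle.load(open("pics/tip0.pkl" if n=="shut" else "pics/tip5.pkl","rb"))
    ray=M[:3,:3]@np.array([(u-d["cx"])/d["fx"],(v-d["cy"])/d["fy"],1])
    for X in(.0095,.011): 
        t=(X-M[0,3])/ray[0]; print(n,X,(M[:3,3]+t*ray).round(4), "depth",dd["depth"][v-3:v+8:2,u].round(3))
```

```text
shut 0.0095 [ 0.0095 -0.0001 -0.0198] depth [0.4   0.4   0.155 0.152 0.149 0.148]
shut 0.011 [ 0.011  -0.0001 -0.0227] depth [0.4   0.4   0.155 0.152 0.149 0.148]
half 0.0095 [ 0.0095 -0.0241 -0.023 ] depth [0.383 0.153 0.151 0.149 0.147 0.146]
half 0.011 [ 0.011  -0.0236 -0.0258] depth [0.383 0.153 0.151 0.149 0.147 0.146]
half 0.0095 [ 0.0095  0.0256 -0.022 ] depth [0.386 0.385 0.151 0.15  0.149 0.147]
half 0.011 [ 0.011   0.025  -0.0248] depth [0.386 0.385 0.151 0.15  0.149 0.147]
```

Run:
```python
from H import *
d=pickle.load(open("pics/side0.pkl","rb")); C=d["camera_from_world"]
pos=np.array([0.2458186,0.49161054,0.21456046]);Rm=R.from_quat([2.29844379e-01,9.73227219e-01,-5.51347582e-04,-1.93169950e-04]).as_matrix()
for z in(-.04,-.02,0,.022):
  for y in(-.0425,.0425):
    p=C[:3,:3]@(pos+Rm@np.array([0,y,z]))+C[:3,3]; print(z,y,(d["fx"]*p[0]/p[2]+d["cx"]).round(1),(d["fy"]*p[1]/p[2]+d["cy"]).round(1),p[2].round(3))
print(d["depth"][280:306:4,145],d["depth"][270:300:4,218])
```

```text
-0.04 -0.0425 204.9 282.2 0.704
-0.04 0.0425 147.4 296.6 0.676
-0.02 -0.0425 206.5 292.0 0.714
-0.02 0.0425 149.9 306.5 0.686
0 -0.0425 208.0 301.4 0.724
0 0.0425 152.3 316.1 0.696
0.022 -0.0425 209.6 311.5 0.735
0.022 0.0425 154.9 326.3 0.707
[0.647705   0.64988697 0.65270704 0.65784734 0.6601133  0.6630658
 1.0217606 ] [1.1008718 1.0777032 1.0811563 1.0851972 1.0718985 1.0628823 1.0485561
 1.0396783]
```

Both cameras put the visible fingertips about 20 mm behind the TCP, not 22 mm ahead of it as the text says. I'll settle it with a gentle touch on bare bench, stepping down and watching the force.

Run:
```python
from cell import r, optics
from H import *
q=down(0.1044)
r.move_to([0.51,0.045,0.06],q); r.move_linear([0.51,0.045,0.034],vel=0.1)
f0=np.array(r.current_contact_force()); print(f0)
z=0.034
while z>-0.03:
    z-=0.002; r.move_linear([0.51,0.045,z],vel=0.04)
    f=np.array(r.current_contact_force())-f0
    if abs(f[2])>2.0: print("contact",z,f,r.current_tool_pos()); break
wshot(r,optics,"touch")
r.move_linear([0.51,0.045,max(z,0)+0.05],vel=0.2); print(z,f,r.current_t())
```

```text
[ 0.34731729  0.52460719 -0.42232071]
contact -0.018000000000000016 [-9.61248246 -1.0158221  31.13159213] [ 0.51008938  0.04500497 -0.01627162]
-0.018000000000000016 [-9.61248246 -1.0158221  31.13159213] 14.2
```

View pics/touch.png

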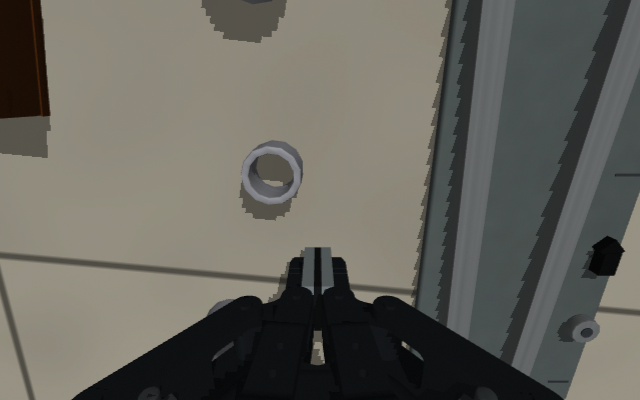

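The bench touch agrees with the cameras. With the jaws shut, the tips are 16.5 mm behind the reported TCP, so I'll use that measured offset instead of `finger_overhang`. Ring a comes first.

```bash
cat > act.py <<'E'
from cell import r, optics
from meas import *
GO=np.array([0.6006,0.0827]); GA=-1.4664
GX=np.array([np.cos(GA),np.sin(GA)]); GY=np.array([-GX[1],GX[0]])
YAW=np.arctan2(GY[1],GY[0]); Q=down(YAW)
SIZE=dict(a=.026,b=.030,c=.034,e=.042); STOP=dict(a=.084,b=.042,c=0.,e=-.084)
GRIP=0.0095
def dl(w):
    L=.0572; s=w/2/L-.1045; return L*(.9945-np.sqrt(1-s*s))
def Z(t,w=0): return t-0.0165-dl(w)
def g2w(x,y=0): return GO+GX*x+GY*y
def op(w,sq=None): r.set_gripper(float(np.clip(w/.085,0,1)),sq)
def F(): return np.array(r.current_contact_force())
def lin(p,z,vel=.15): r.move_linear([float(p[0]),float(p[1]),float(z)],vel=vel)
def pick(x,y,D,base=0.0,lift=.06,q=Q,sq=50,ow=.016):
    r.move_to([x,y,Z(.045,D)+base],q); op(D+ow,20)
    f0=F(); lin((x,y),Z(GRIP+base,D),.12); f1=F()
    op(D-.012,sq); print("pick: force",(f1-f0).round(1),"width",round(r.current_opening()*85,2),"t",round(r.current_t(),1))
    lin((x,y),Z(lift,D),.2); w=r.current_opening()*85; print(" lifted width",round(w,2)); return w
def slot(n):
    D=SIZE[n]; xs=STOP[n]-.042
    p=g2w(xs); r.move_to([*p,Z(.06,D)],Q); lin(p,Z(.030,D),.2); f0=F(); lin(p,Z(.006+GRIP+.0007,D),.08)
    print("slot: force",(F()-f0).round(1)); op(D+.009,20)
    p=g2w(xs-D/2-.011-.007); lin(p,Z(.0165,D+.009),.1); op(0.0,40)
    push(n)
def push(n):
    D=SIZE[n]; f0=F(); k=-D/2-.011
    lin(g2w(STOP[n]+k-.004),Z(.0155),.07); f=(F()-f0); print(" near stop force along",(f[:2]@GX).round(1))
    x=STOP[n]-.004
    while x<STOP[n]+.011:
        f=F()-f0
        if -(f[:2]@GX)>7: break
        x+=.0006; lin(g2w(x+k),Z(.0155),.03)
    p=(np.array(r.current_tool_pos())[:2]-GO)@GX-k
    print("push",n,"stopped cmd",round(x,4),"act",p.round(4),"force x,y,z",(f[:2]@GX).round(1),(f[:2]@GY).round(1),f[2].round(1),"t",round(r.current_t(),1))
    lin(g2w(x+k-.006),Z(.0155),.1); lin(g2w(x+k-.006),Z(.07),.25)
def slotrings(P,v=None):
    for n in SIZE:
        q=P[...,:2]-GO; gx,gy=q@GX,q@GY
        m=(np.abs(gx-STOP[n]-.003)<SIZE[n]/2+.009)&(np.abs(gy)<.03)&(P[...,2]>.0205)&(P[...,2]<.029)
        if m.sum()<60: print(n,"none"); continue
        c,rd=cv2.minEnclosingCircle(np.stack([gx[m],gy[m]],1).astype(np.float32)); print(n,"gauge",np.round(c,4),"D",round(2*rd,4),"z",np.median(P[...,2][m]).round(4),m.sum())
E
python3 - <<'E'
from act import *
w=pick(.4858,.0932,SIZE["a"])
if abs(w-26)<2.5: slot("a")
r.move_to([0.52,0.17,0.24],Q); wshot(r,optics,"s_a"); print(r.current_t())
d=pickle.load(open("pics/s_a.pkl","rb")); P=cloud(d,d["T"]); slotrings(P); rings(P,[(.467,.002)])
E
```

```text
pick: force [ 0.6 -0.7  0.3] width 23.06 t 15.8
 lifted width 23.11
17.1
a none
b none
c none
e none
ring [0.4561 0.0049] D 0.0191 rect 0.455 0.0051 0.0189 0.0036 z 0.0177 28
```

View pics/s_a.png

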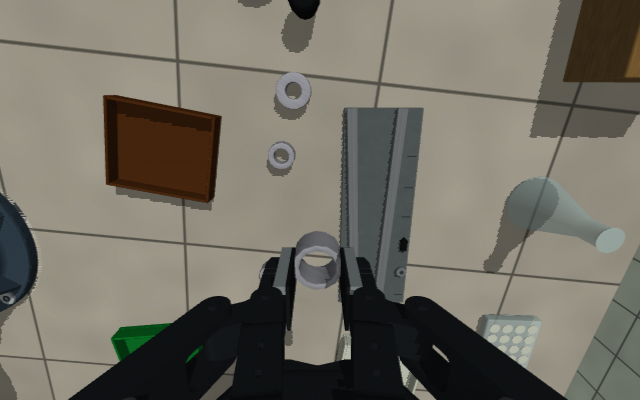

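Run:
```python
from act import *
d=pickle.load(open("pics/s_a.pkl","rb")); P=cloud(d,d["mount"])
m=(d["depth"]>0)&(d["depth"]<.25)
v,u=np.mgrid[0:400,0:640]; m&=(v>228)&(v<292)&(u>296)&(u<341)
p=P[m]; print(np.percentile(p,[1,50,99],axis=0).round(4))
top=p[(p[:,2]>-.032)&(p[:,2]<-.022)]; c,rd=cv2.minEnclosingCircle(top[:,:2].astype(np.float32)); print(c,rd*2,np.histogram(p[:,2],12))
cv2.imwrite("pics/hold.png",cv2.resize(cv2.imread("pics/s_a.png")[215:315,260:380],None,fx=5,fy=5,interpolation=cv2.INTER_CUBIC))
```

```text
[[-0.0115 -0.0103 -0.0255]
 [ 0.0001  0.0005 -0.0207]
 [ 0.013   0.0117 -0.0073]]
(-0.0007141777314245701, 0.0018279524520039558) 0.029732732102274895 (array([ 80, 631, 185, 134, 138, 140, 113, 128, 116, 107, 113,  27]), array([-0.02676233, -0.02501573, -0.02326913, -0.02152253, -0.01977593,
       -0.01802933, -0.01628274, -0.01453614, -0.01278954, -0.01104294,
       -0.00929634, -0.00754974, -0.00580314]))
```

View pics/hold.png

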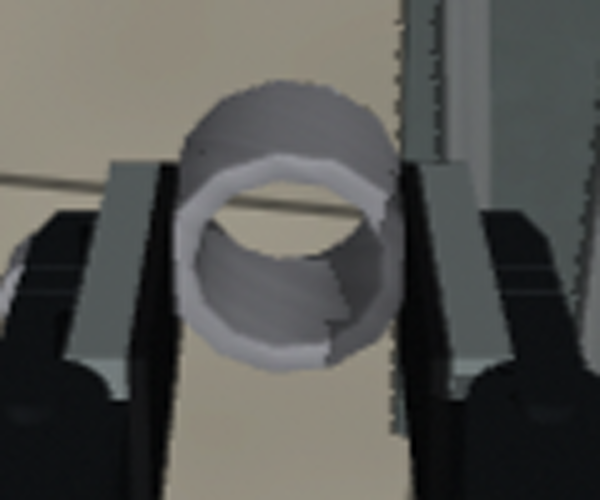

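Ring a is centred and upright in the jaws, with its underside at tool z -7 mm as predicted; the width just reads 3 mm low. Next it goes into the slot.

Run:
```python
from act import *
slot("a")
r.move_to([0.54,0.17,0.22],Q); wshot(r,optics,"s_a2"); print(r.current_t())
d=pickle.load(open("pics/s_a2.pkl","rb")); P=cloud(d,d["T"]); slotrings(P); rings(P,[(.472,.1757),(.4815,.2542)])
```

```text
slot: force [-0.4  0.3  1.2]
 near stop force along 0.4
push a stopped cmd 0.089 act 0.0885 force x,y,z -7.4 -0.3 2.4 t 24.4
26.0083
a none
b none
c none
e none
ring [0.4724 0.1761] D 0.0337 rect 0.4723 0.1766 0.0321 0.0329 z 0.0181 434
ring [0.4814 0.2545] D 0.042 rect 0.4813 0.2546 0.0403 0.0409 z 0.0182 932
```

View pics/s_a2.png

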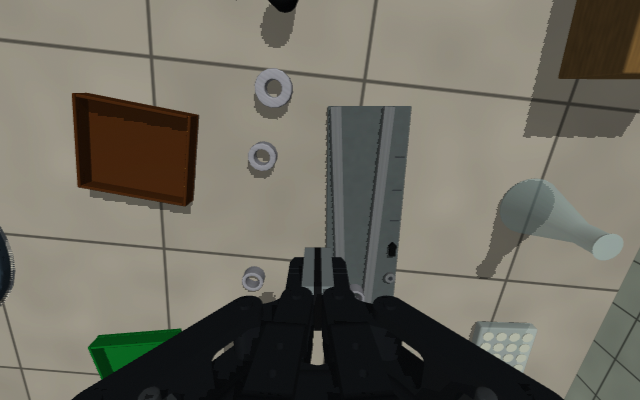

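Ring a stopped at +88.5 mm, inside the expected 84 to 90. Ring b is next.

Run:
```python
from act import *
d=pickle.load(open("pics/s_a2.pkl","rb")); P=cloud(d,d["T"]); rings(P,[(.467,.002)])
w=pick(.4671,.0020,SIZE["b"])
if abs(w-27)<2: slot("b")
r.move_to([0.50,0.02,0.24],Q); wshot(r,optics,"s_b"); print(r.current_t())
d=pickle.load(open("pics/s_b.pkl","rb")); P=cloud(d,d["T"]); slotrings(P); rings(P,[(.472,.1757)])
```

```text
ring [0.4672 0.0024] D 0.0302 rect 0.4671 0.002 0.0291 0.0285 z 0.0176 218
pick: force [-2.1  0.5 -0.9] width 27.45 t 28.3
 lifted width 27.23
slot: force [ 0.3 -1.7  1.9]
 near stop force along -0.6
push b stopped cmd 0.047 act 0.0463 force x,y,z -9.7 0.1 3.0 t 35.8
37.3083
a gauge [0.0893 0.    ] D 0.0262 z 0.0242 165
b gauge [ 0.0466 -0.    ] D 0.0301 z 0.024 276
c none
e none
ring [0.4723 0.1759] D 0.0339 rect 0.4724 0.1757 0.0327 0.0328 z 0.0181 572
```

View pics/s_b.png

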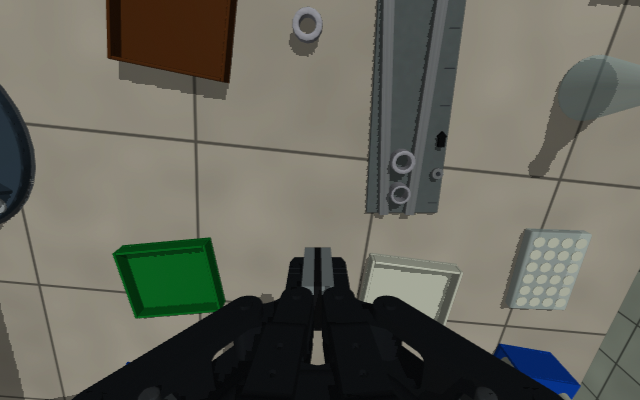

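The picture shows b at (402,162) and a at (399,195), flat and wedged at +46.6 and +89.3 mm. Both are past the arrow at (441,138) on the narrow side. Next c, then e.

Run:
```python
from act import *
w=pick(.4724,.1758,SIZE["c"])
if abs(w-31)<2.5: slot("c")
r.move_to([0.52,0.12,0.24],Q); d=wshot(r,optics,"s_c"); P=cloud(d,d["T"]); slotrings(P); rings(P,[(.4814,.2544)]); print(r.current_t())
```

```text
pick: force [-0.5  0.4  0.7] width 30.9 t 39.6
 lifted width 31.0
slot: force [2.5 0.9 1.8]
 near stop force along 1.7
push c stopped cmd 0.0056 act 0.0049 force x,y,z -8.1 -0.8 4.9 t 47.3
a gauge [ 0.0883 -0.0007] D 0.0268 z 0.024 144
b gauge [0.0414 0.0003] D 0.0401 z 0.024 229
c gauge [ 0.0053 -0.0001] D 0.0341 z 0.0241 353
e none
ring [0.4812 0.2546] D 0.0425 rect 0.4813 0.2545 0.0402 0.0414 z 0.0182 948
48.8
```

View pics/s_c.png

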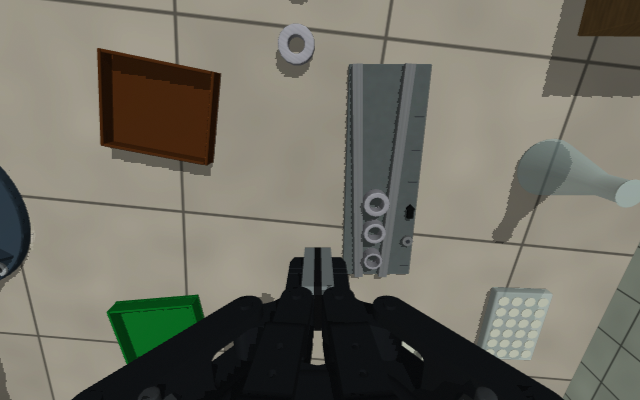

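c wedged at +5.3 mm, seen at (375,204) just short of the arrow at (410,212) on the wide side. Ring e now.

Run:
```python
from act import *
w=pick(.4813,.2545,SIZE["e"])
if abs(w-39)<3: slot("e")
r.move_to([0.50,0.10,0.28],Q); d=wshot(r,optics,"s_e"); P=cloud(d,d["T"]); slotrings(P); print(r.current_t())
```

```text
pick: force [ 0.3  0.2 -0.4] width 39.07 t 51.1
 lifted width 38.73
slot: force [-0.6  1.   0.9]
 near stop force along -1.0
push e stopped cmd -0.0784 act -0.0788 force x,y,z -7.1 -2.0 1.6 t 58.8
a gauge [0.0887 0.0005] D 0.0266 z 0.024 125
b gauge [0.0413 0.    ] D 0.0398 z 0.0239 204
c gauge [ 0.0056 -0.0001] D 0.034 z 0.0241 313
e gauge [-0.078   0.0002] D 0.0421 z 0.0243 643
60.5333
```

View pics/s_e.png

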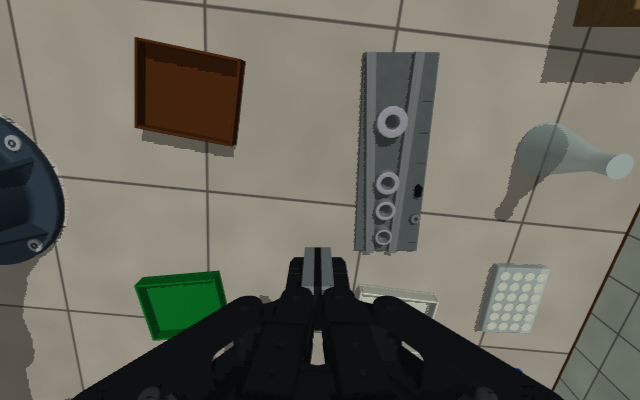

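All four rings stand wedged, flat and centred: a +88.7, b about +46.6, c +5.6 and e -78 mm. Before threading the post I'll check how far the palm sits behind the tips, because the post has to fit between the fingers.

Run:
```python
from act import *
d=pickle.load(open("pics/tip5.pkl","rb")); P=cloud(d,d["mount"])
for v in range(300,400,12): print(v,[P[v,u].round(3).tolist() for u in(280,317,350)])
d=pickle.load(open("pics/side0.pkl","rb")); P=cloud(d)
for v in(215,225,235,245,255,265): print(v,P[v,180].round(3))
```

```text
300 [[-0.188, -0.052, 0.2], [-0.187, -0.0, 0.199], [-0.188, 0.046, 0.2]]
312 [[-0.208, -0.053, 0.199], [-0.208, -0.0, 0.2], [-0.208, 0.047, 0.2]]
324 [[-0.23, -0.054, 0.2], [-0.229, -0.0, 0.2], [-0.221, 0.046, 0.191]]
336 [[-0.25, -0.055, 0.2], [-0.25, -0.0, 0.2], [-0.229, 0.045, 0.176]]
348 [[-0.273, -0.055, 0.2], [-0.274, -0.0, 0.201], [-0.248, 0.045, 0.175]]
360 [[0.008, -0.011, -0.089], [-0.296, -0.0, 0.2], [0.009, 0.01, -0.09]]
372 [[0.01, -0.01, -0.095], [0.01, -0.0, -0.094], [0.01, 0.009, -0.094]]
384 [[0.011, -0.01, -0.099], [0.009, -0.0, -0.098], [0.009, 0.009, -0.098]]
396 [[0.01, -0.009, -0.102], [0.01, -0.0, -0.102], [0.011, 0.008, -0.102]]
215 [0.208 0.485 0.402]
225 [0.208 0.488 0.388]
235 [0.207 0.491 0.374]
245 [0.23  0.482 0.341]
255 [0.224 0.488 0.329]
265 [0.234 0.485 0.304]
```

View pics/tip5.png

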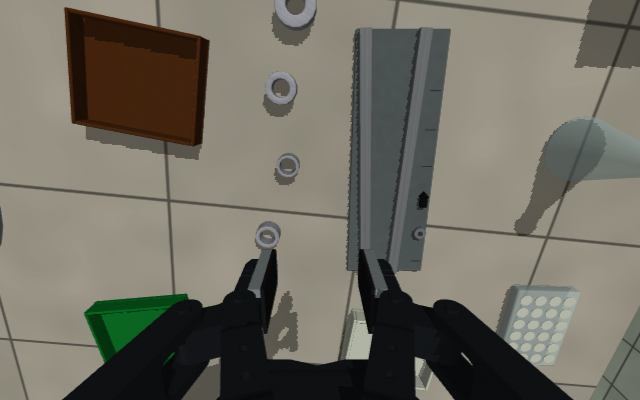

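The palm is at tool z ≈ -90 mm, 73 mm behind the tips, so with e near home there is about 10 mm clearance over the post. e goes to the post first.

```bash
cat >> act.py <<'E'
POST=np.array([0.4410,-0.3155])
def unslot(n,xg):
    D=SIZE[n]; p=g2w(xg)
    r.move_to([*p,Z(.055,D)],Q); op(D+.010,20)
    f0=F(); lin(p,Z(.0062+GRIP,D),.12); op(D-.015,60); w=r.current_opening()*85
    print("unslot",n,"width",round(w,1),"f",(F()-f0).round(1))
    p2=g2w(xg-.008); lin(p2,Z(.0066+GRIP,D),.05); print(" pulled back f",(F()-f0).round(1))
    lin(p2,Z(.060,D),.2); print(" lifted width",round(r.current_opening()*85,1),"t",round(r.current_t(),1)); return p2
def thread(n,base):
    D=SIZE[n]
    lin(np.array(r.current_tool_pos())[:2],Z(.115,D),.25)
    r.move_to([*POST,Z(.115,D)],Q); r.sleep(.2); f0=F(); t=.115; end=base+GRIP+.005
    for t in [.096,.090,.084,.078,.07,.06,.05,.04,.03]:
        t=max(t,end); lin(POST,Z(t,D),.08); f=F()-f0
        if np.abs(f).max()>12: print("STOP at tip",t,f.round(1)); return False
        if t==end: break
    if t>end: lin(POST,Z(end,D),.08); f=F()-f0
    print("threaded",n,"f",f.round(1)); op(D+.010,20); r.sleep(.2)
    lin(POST,Z(.13,D),.2); return True
E
python3 - <<'E'
from act import *
unslot("e",-.0783)
thread("e",.008)
r.move_to([0.42,-0.42,0.22],Q); d=wshot(r,optics,"p_e"); P=cloud(d,d["T"]); print(r.current_t())
m=(np.hypot(P[...,0]-POST[0],P[...,1]-POST[1])<.04)&(P[...,2]>.015)&(P[...,2]<.035)
print(cv2.minEnclosingCircle(P[m][:,:2].astype(np.float32)),np.median(P[m][:,2]),m.sum())
E
```

```text
unslot e width 38.7 f [-3.4 -1.1  6.3]
 pulled back f [-3.7  3.3  6.7]
 lifted width 38.3 t 63.5
threaded e f [ 0.2 -0.2  0. ]
70.575
((0.4413212537765503, -0.3156110942363739), 0.020902130752801895) 0.026222367835012972 959
```

View pics/p_e.png

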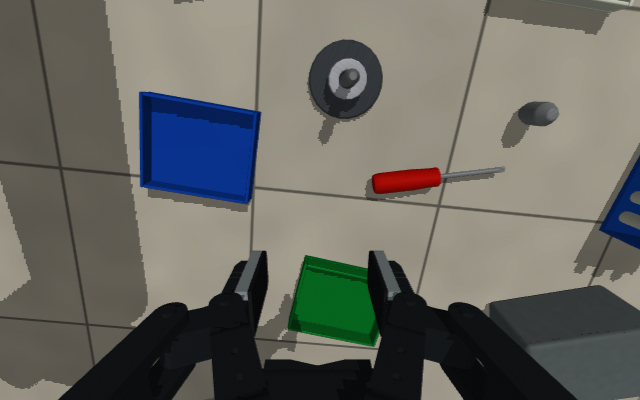

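e is home on the post at (346,77), with its top at z = 26 mm. I'll glance at the slot in case something was knocked, then take c.

Run:
```python
from act import *
r.move_to([0.50,0.02,0.24],Q); d=wshot(r,optics,"s_f"); P=cloud(d,d["T"]); slotrings(P); print(r.current_t())
q=P[...,:2]-GO; gx,gy=q@GX,q@GY; m=(np.abs(gx-.0056)<.026)&(np.abs(gy)<.03)&(P[...,2]>.0205)&(P[...,2]<.029)
c,rd=cv2.minEnclosingCircle(np.stack([gx[m],gy[m]],1).astype(np.float32)); print(c,rd*2)
if abs(c[0]-.0056)<.003 and abs(c[1])<.003:
    unslot("c",.0056); thread("c",.026)
    r.move_to([0.42,-0.42,0.22],Q); d=wshot(r,optics,"p_c"); P=cloud(d,d["T"]); print(r.current_t())
    m=(np.hypot(P[...,0]-POST[0],P[...,1]-POST[1])<.04)&(P[...,2]>.036)&(P[...,2]<.055)
    print(cv2.minEnclosingCircle(P[m][:,:2].astype(np.float32)),np.median(P[m][:,2]),m.sum())
    cv2.imwrite("pics/p_cc.png",cv2.resize(d["pixels"][20:140,280:420,::-1],None,fx=4,fy=4))
```

```text
a gauge [ 0.0889 -0.0002] D 0.0263 z 0.024 159
b gauge [ 0.041  -0.0005] D 0.0409 z 0.0241 284
c gauge [0.0056 0.0002] D 0.034 z 0.0243 446
e none
72.2667
(0.005610028747469187, 0.00021827763703186065) 0.03403298929333687
unslot c width 30.7 f [-3.9  1.5  5.4]
 pulled back f [-4.1  4.9  6.3]
 lifted width 30.7 t 74.9
threaded c f [-1.5  1.1  0.3]
81.0167
((0.4413730204105377, -0.31503498554229736), 0.017036711797118187) 0.04408574568225743 643
```

View pics/s_f.png

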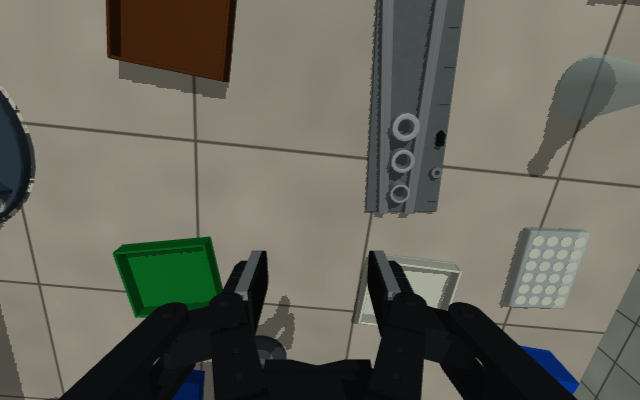

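View pics/p_cc.png

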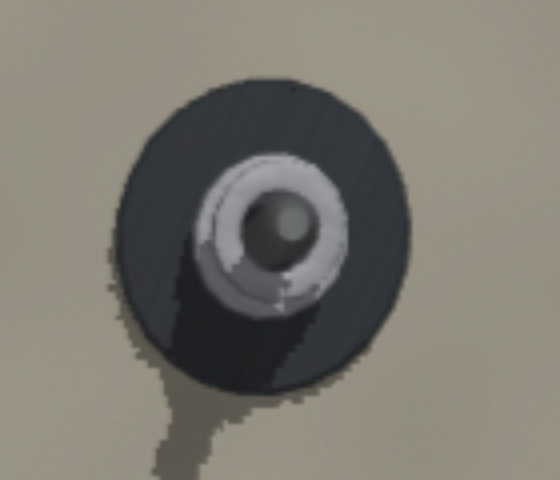

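c sits flat on e with its top at z = 44 mm, and the slot view again shows the arrow between c and b. Now b and a go to the white tray.

```bash
cat >> act.py <<'E'
TRAY=np.array([0.6522,-0.1614])
def totray(n,dy):
    D=SIZE[n]; p=TRAY+[0,dy]
    r.move_to([*p,Z(.060,D)],Q); f0=F(); lin(p,Z(.004+GRIP+.0015,D),.12); print("tray f",(F()-f0).round(1))
    op(D+.010,20); lin(p,Z(.075,D),.2)
E
python3 - <<'E'
from act import *
unslot("b",.0466); totray("b",-.024)
r.move_to([0.54,-0.02,0.22],Q); d=wshot(r,optics,"s_g"); P=cloud(d,d["T"])
q=P[...,:2]-GO; gx,gy=q@GX,q@GY; m=(np.abs(gx-.0888)<.02)&(np.abs(gy)<.03)&(P[...,2]>.0205)&(P[...,2]<.029)
c,rd=cv2.minEnclosingCircle(np.stack([gx[m],gy[m]],1).astype(np.float32)); print(c,rd*2,m.sum(),r.current_t())
if abs(c[0]-.0888)<.003 and abs(c[1])<.003:
    unslot("a",.0888); totray("a",.024)
    r.move_to([0.56,-0.34,0.28],Q); d=wshot(r,optics,"end1"); print(r.current_t())
E
```

```text
unslot b width 26.6 f [-3.7 -0.5  5.7]
 pulled back f [-3.9  3.9  6.4]
 lifted width 26.9 t 84.6
tray f [ 1.3 -0.8 -0.2]
(0.0889969915151596, 7.683850708417594e-05) 0.026038017123937607 196 87.8167
unslot a width 22.5 f [-4.4 -0.5  6.4]
 pulled back f [-2.2  2.5  5.9]
 lifted width 22.2 t 90.3
tray f [ 0.8 -0.2 -0.7]
93.4167
```

View pics/end1.png

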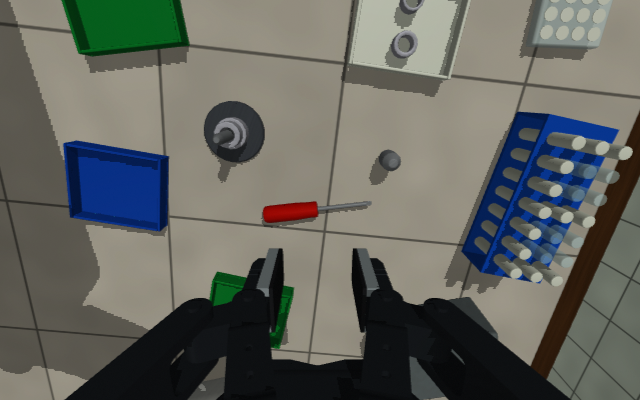

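The view shows both small rings in the white tray at (411,3) and (404,43), and the stack on the post at (233,132). One last numeric check, including the bystanders, before handing in.

Run:
```python
from act import *
r.move_to([0.52,-0.26,0.30],Q); d=wshot(r,optics,"end2"); P=cloud(d,d["T"])
for n,dy in(("b",-.024),("a",.024)):
    m=(np.hypot(P[...,0]-TRAY[0],P[...,1]-TRAY[1]-dy)<.022)&(P[...,2]>.018)&(P[...,2]<.03)
    c,rd=cv2.minEnclosingCircle(P[m][:,:2].astype(np.float32)); print(n,"rel tray",(np.array(c)-TRAY).round(4),"D",round(2*rd,4),"top z",np.median(P[m][:,2]).round(4))
for n,lo,hi in(("e",.022,.03),("c",.040,.048)):
    m=(np.hypot(P[...,0]-POST[0],P[...,1]-POST[1])<.04)&(P[...,2]>lo)&(P[...,2]<hi)
    c,rd=cv2.minEnclosingCircle(P[m][:,:2].astype(np.float32)); print(n,"rel post",(np.array(c)-POST).round(4),"D",round(2*rd,4),"top z",np.median(P[m][:,2]).round(4))
s=optics.get_image("scene"); s0=pickle.load(open("pics/scene0.pkl","rb"))
cv2.imwrite("pics/end_cmp.png",np.vstack([cv2.resize(k["pixels"][130:330,170:510,::-1],(680,295)) for k in(s0,s)][:2])); print(r.current_t())
```

```text
b rel tray [-0.0003 -0.0231] D 0.03 top z 0.0221
a rel tray [0.0001 0.0248] D 0.0264 top z 0.022
e rel post [0.0007 0.0005] D 0.0415 top z 0.0259
c rel post [0.0012 0.0008] D 0.0338 top z 0.0439
93.975
```

View pics/end_cmp.png

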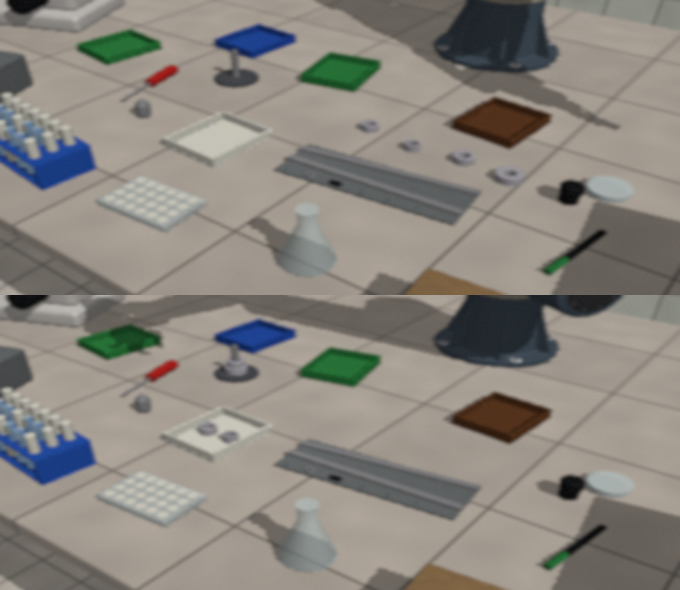

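View pics/end2.png

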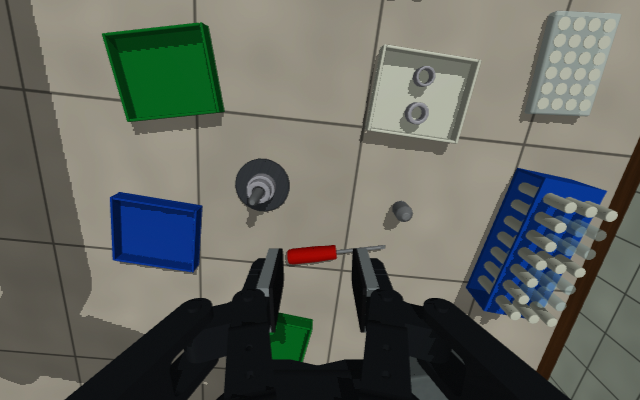

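The before and after pictures match, apart from the rings: the screwdriver, objective, eyepiece, dish and pen haven't moved. Both small rings lie flat in the tray at (424,76) and (416,113), and the stack is on the post at (262,186). I'm handing in.

Run:
```python
from cell import r
r.hand_in(); print(r.current_t())
```

```text
the job is handed in; nothing more can be done
the job is handed in; nothing more can be done
```

The job is done and handed in, about 94 s of the allowed 210 s by the last clock reading. Four rings were present (a 26, b 30, c 34 and e 42 mm); d was absent.

- **Gauging:** I slid the rings in smallest first. They all stood wedged together, flat and on the centre line, at gauge x of about a +88.8, b +46.6, c +5.6 and e −78 mm. The black arrow pointer is at about +21 mm, so a and b had run past it and are undersize.
- **Tray:** a and b lie flat in the white tray, about 24 mm either side of its centre.
- **Post:** e is at the bottom with its top at z = 26 mm, and c sits on it with its top at z = 44 mm. Both are within about 1.5 mm of the post's measured axis. The bystanders look unmoved between the before and after scene pictures, and the hand was clear of everything.

Three readings disagreed with expectation:
- **Fingertip position:** the description puts the tips 22 mm ahead of the TCP, but they are about 16.5 mm behind it. Two cameras and a touch on the bench agreed. That touch peaked at about 31 N on the fingertips, and I used the measured value from then on.
- **Gripper width:** it read about 3 mm low on every ring, so I allowed for that offset.
- **Ring b's wedge check:** later slot views gave b a false position (+41 mm, diameter 40) because the search window also caught part of c. I used the clean reading of +46.6 mm taken before c went in, and b lifted out cleanly there.

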